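# Plug in the module and press a lamp down on the lamp tester

## Task

Get the grey bench tester ready and test the white lamp: press the yellow plug-in module into the tester's slot until its flange sits flush on the deck, and let go of it. Then take the white lamp from the rack, stand it cap down in the orange sprung ring and push it straight down until the ring is right down on its stop; finish while still holding it pressed down there, as it is a press-to-test tester. Leave the amber lamp, the grey module and everything else on the bench where they are.

Things in the scene. Friction and masses are not known exactly. Their poses are not given: they have to be found in the camera images.
- tester: Lamp tester, fixed to the bench: flat grey enclosure 170 (x) x 220 (y) x 60 mm high with a level deck on top; its front (-x) carries a switch and pilot lights. Origin: centre of its underside, z up. In its frame the ring's axis is at x 0, y +55 mm, the slot's centre at x 0, y -55 mm.
- slot (a point): Centre of the slot's mouth, level with the deck (60 mm above the bench), axes as the tester's. Rectangular recess 47 mm along x, 27 mm along y, 20 mm deep. Two sprung ball catches in its long walls, 9 mm below the deck, press lightly (about 2 N each) on a module's sides, so the last 9 mm or so must be pressed in with about 2 to 4 N; it stays where it is left.
- ring_seat (a point): Centre of the orange ring's flat seat (it moves with the ring); z up. Ring: outer diameter 66 mm, bore 31 mm, plate 8 mm thick, seat 81 mm above the bench at rest, with a raised rim (inner diameter 44 mm, 5 mm high) round the seat. A lamp's cap goes down through the bore into a 32 mm well in the deck, and its shoulder lands on the seat. Three guide pins stand on a 57 mm circle and end at the height of the rim at rest.
- ring (a joint): Travel of the sprung ring in m: 0 up at rest, 0.012 down on its stop. Spring: 2.5 N to start it, 8.5 N on the stop (500 N/m); with the contact pin about 11 N is needed in all. It springs up when let go.
- contact (a joint): Travel in m of the brass contact pin (10 mm diameter) in the well under the ring: 0 at rest, 0.008 at most. The seated lamp's foot meets it after 8 mm of ring travel and pushes it down about 4 mm when the ring is on its stop (about 2.5 N).
- lamp_white: White LED lamp, 95.5 mm tall, 55 to 100 g, loose, standing cap down in the rack. Origin: centre of its flat foot, z up its axis. Screw cap 26 mm diameter from 0 to 27 mm; there a flat shoulder of 38 mm diameter; a light grey neck widening to 48 mm at 54 mm height; a white globe of 55 mm diameter centred 68 mm above the origin.
- lamp_amber: Bystander: same size of lamp with an amber globe and dark neck, in the other hole of the rack. Either lamp may be in either hole.
- rack: Light grey lamp rack, fixed, 190 (x) x 80 (y) x 30 mm high. Origin: centre of its underside. Holes 31 mm in diameter, 22 mm deep, at x -50 and +50 mm, y 0; a lamp's foot stands 8 mm above the bench.
- module_yellow: Yellow plug-in module, 42 mm tall, 48 to 80 g, loose, standing in the tray. Origin: centre of its underside, z up. Black body 44 (x) x 24 (y) mm from 0 to 18 mm (its foot stepped in by 2 mm at the lowest 2 mm, by 1 mm up to 4 mm), yellow flange 54 x 34 mm from 18 to 22 mm, yellow grip rib 30 (x) x 10 (y) mm from 22 to 42 mm. It fits the slot with its x along the slot's x, either way round; home, the flange lies on the deck and the origin is 18 mm below the slot's mouth.
- module_grey: Bystander: same size of module with a grey flange and rib, beside the yellow one in the tray. They may be swapped.
- tray: Grey open tray, fixed, 210 (x) x 120 (y) x 18 mm, walls and floor 5 mm. Origin: centre of its underside. The tray may stand on the robot's right and the rack on its left, or the other way round.
- board: Bystander: small green circuit board, 72 x 52 x 18 mm, loose. Origin: centre of its underside.
- cutters: Bystander: side cutters with yellow handles, 165 mm long, 12 mm high, lying on the bench, loose. Origin: near the pivot.
- solder_spool: Bystander: red and silver solder spool, 54 mm diameter, 40 mm high, loose. Origin: centre of its underside.
- cleaner_bottle: Bystander: clear bottle with blue cap, 56 mm diameter, 130 mm high, loose. Origin: centre of its underside.
- screwdriver: Bystander: red-handled screwdriver, 170 mm long, loose. Origin: near its middle.
There are look-alikes about, which are no part of the job. What is shaped like the lamp_white but brown, green or purple is not meant.

How it is judged (in metres and radians):
On the way, in this order (a step that is already met when the one before it is completed fails the run):
1. the yellow module is pressed flush into the slot and let go of (z of module_yellow in the frame of slot below -0.0165 m and horizontal distance between module_yellow and slot below 0.004 m and angle between module_yellow's own z axis and vertical below 0.06 rad and contact force between the fingers and module_yellow below 0.1 N), for 0.3 s.
2. the white lamp, standing in the ring, has pushed the ring down on its stop (value of joint ring above 0.01 m and horizontal distance between lamp_white and ring_seat below 0.006 m and contact force between lamp_white and ring above 3 N), for 0.3 s.
At the end, for the whole second after the job is handed in: Fingers still press on the white lamp, upright (7 deg) and at rest in the ring: over 3 N on the seat, ring within 2 mm of its 12 mm stop, contact pin pushed down over 1 mm. The yellow module is flush in the slot (flange within 1.5 mm of the deck, 4 mm of centre, 3 deg), not touched (all of step 1 and all of step 2 and value of joint contact above 0.001 m and contact force between the fingers and lamp_white above 2 N and angle between lamp_white's own z axis and vertical below 0.12 rad and linear speed of lamp_white below 0.02 m/s); the arm keeps its last pose, push and grip.
It fails at once if the other lamp, the other module or another thing on the bench is moved by more than 30 mm (distance of any of lamp_amber, module_grey, board, cutters, solder_spool, cleaner_bottle, screwdriver from where it was at the start of the episode above 0.03 m).
It also fails if it takes over 69 s, if anything falls off the work surface, if the arm or the gripper's body presses on something with over 40 N, if the wrist force passes 120 N, or if a joint passes its speed limit or range.

## Robot

A 6-joint arm with a two-finger parallel gripper is mounted at the origin on the work surface. World frame = base frame: x ahead of the robot, y to its left, z up, the work surface at z = 0. Lengths are in mm, angles in degrees, forces in N, time in s.
With the tool pointing down it reaches from about 425 to 950 mm from the base axis. Payload 14.7 kg.
Tool frame: the origin (TCP) lies midway between the tips of the shut fingers; the grasp point (between the pads) lies 19 mm behind it; z points along the fingers, y is the line along which they close (so a half turn about z gives the same grasp; the last joint's range is limited). The gripper opens to 85 mm and grips with 20 to 120 N. Pads are 22 mm wide; open, the fingers measure 114 mm over their backs; the gripper's body (76 mm by 85 mm) begins 54 mm behind the grasp point. The pads swing forward as they close: fully open they stand 13 mm farther back than shut.
Start: joints at [65.455, 27.513, 91.461, -0, 61.026, -2.67], TCP at [242.16, 603.2, 231.297] pointing down, gripper open.
Joint ranges: [-157.49, 157.49], [-46.99, 117.5], [13.45, 153.17], [-89.5, 269.5], [5.16, 153.95], [-167.48, 167.48]. Speed limits (degrees/s): [108.29, 108.29, 136.94, 172.46, 172.46, 172.46].

## Interface

Orientations are given as a 3x3 rotation matrix whose columns are the frame's x, y, z axes.
In Python, from cell import bot gives the robot as it stands.
- The arm moves only by the tool play_rows, never from a script. Its argument "deltas" is a list of rows, each a list of 5 numbers: the shift along the tool's x, y, z in m, then the turn about the tool's z in rad, then the opening, from 0 (shut) to 1 (fully open). In form: [[dx, dy, dz, yaw, jaw], ...]. A call has exactly 10 rows; each row shifts and turns the commanded pose from where the row before left it, along the tool's axes as they then stand; what a row does not reach is not made up. A row lasts 1/12 s, in which the tool goes at most 41.7 mm and 7.16 degrees, less where a joint would pass 70% of its speed; a pose out of reach is approached as far as the arm can. A call with a gripper value outside its range is refused whole. The fingers move at their own pace and stop on an object; "force" is the grip in N (left out, the last holds). Time passes only in rows, so rows that do not move let the fingers close, or fill a call up. It gives the time, the measured TCP pose, the force, the opening and the grip force at its end, in the units of the state.
- bot.read_state(): the state, without advancing time (a new reading comes with each control period).
- bot.get_image(name): name is "side" or "top"; returns a dict with "frame" (420x560x3 uint8, red, green, blue), "K" (3x3 intrinsics, pixels), "D" ([k1, k2, p1, p2, k3] as OpenCV has them; the pictures are not rectified), "eye" and "rotation" of the camera in the world. Camera axes: x right, y down, z forward; pixel columns grow to the right and rows downward; lengths in mm; the calibration is good to about 2 mm. A picture is of the moment at which its call begins. There is no depth.
- bot.hand_in(): hands the job in; it is judged then, once.
The state is a dict: "time": time; "qpos": joint angles; "joint_vel": joint speeds; "effort": joint torques, N m; "tool_pos": TCP position; "tcp_rot": TCP orientation; "wrist_force": force on the tool from outside, world axes, zero at the start; "ft_torque": the same for the moment, N m; "opening": finger opening in mm; "grip_force": force on a finger pad.
Only numpy, scipy, OpenCV 4.12 (cv2) and the standard library are available. Lean on these libraries where they do the work, as an engineer would, in place of code of your own. Each camera call takes 0.05 s, during which the arm holds its last target. There are 200 camera calls.

## Working session

There is one attempt and no reset: what is moved stays moved. The work goes in short steps, Python scripts to look and compute and a tool call to move; the robot and the scene stay as the last step left them, time stands still between calls to the robot, and variables do not carry over. Pictures are saved under pics/ and viewed, at most 11 in all, crops included, and the job is handed in when it is done.

Besides the shell and the picture viewer there is one more tool, called after "Call:" by a JSON object that holds its "method" and its "body", one argument or row to a line. play_rows: Moves the arm, as the interface text tells. Its arguments: {"type":"object","properties":{"deltas":{"type":"array"},"force":{"type":"number"}},"required":["deltas"]}

```bash
mkdir -p pics; ls
cat > h.py <<'E'
import numpy as np, cv2, pickle
from cell import bot
def snap(n, tag):
    d=bot.get_image(n); cv2.imwrite(f'pics/{tag}.png',d['frame'][:,:,::-1]); pickle.dump(d,open(f'pics/{tag}.pkl','wb')); return d
def load(tag): return pickle.load(open(f'pics/{tag}.pkl','rb'))
def px2w(d,uv,z):
    u=cv2.undistortPoints(np.array([[uv]],float),np.array(d['K'],float),np.array(d['D'],float))[0,0]
    r=np.array(d['rotation'])@np.array([u[0],u[1],1]); e=np.array(d['eye'])
    return e+r*(z-e[2])/r[2]
def w2px(d,p):
    R=np.array(d['rotation']); c=R.T@(np.atleast_2d(np.array(p,float))-np.array(d['eye'])).T
    return cv2.projectPoints(c.T.reshape(-1,1,3),np.zeros(3),np.zeros(3),np.array(d['K'],float),np.array(d['D'],float))[0].reshape(-1,2)
E
python3 - <<'E'
from h import *
for n in('top','side'):
    d=snap(n,n+'0'); print(n,d['eye'],np.round(d['rotation'],3).tolist(),np.round(d['K'],1).tolist())
a,b=load('top0')['frame'],load('side0')['frame']
s=bot.read_state(); print(s['time'],s['tool_pos'],np.round(s['tcp_rot'],3).tolist(),s['opening'],s['wrist_force'])
E
```

```text
pics
top [ 524.74006895  -32.8019804  1109.34426884] [[-0.024, -0.998, 0.062], [-1.0, 0.025, 0.008], [-0.01, -0.062, -0.998]] [[487.9, 0.0, 286.9], [0.0, 487.9, 216.4], [0.0, 0.0, 1.0]]
side [ 275.32476399 -747.14660964  956.05658498] [[0.917, -0.293, 0.271], [-0.399, -0.698, 0.595], [0.015, -0.654, -0.756]] [[467.7, 0.0, 278.3], [0.0, 467.7, 216.2], [0.0, 0.0, 1.0]]
0.1 [242.02710769 602.87847234 230.73857552] [[-0.928, 0.373, -0.0], [0.373, 0.928, -0.001], [0.0, -0.001, -1.0]] 85.11447449104357 [-0.63713787  0.27953885  0.43514403]
```

View pics/top0.png

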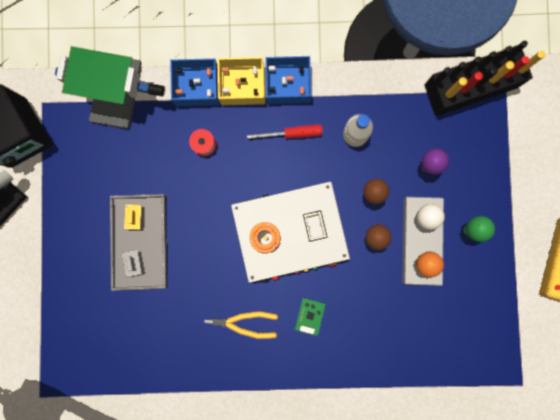

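View pics/side0.png

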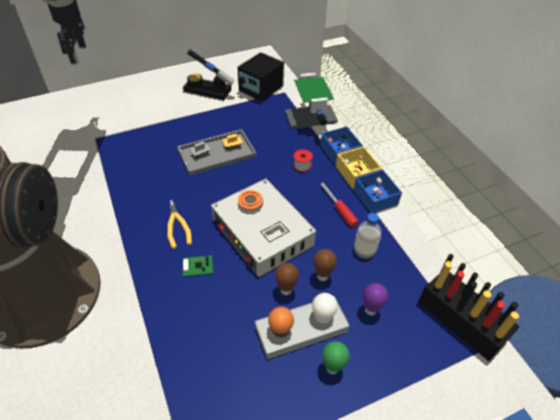

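Top view: the yellow module is at (133,217) and the grey one at (132,264). The tester's ring is at (265,238) and its slot at (316,226). The white lamp is at (430,217).
Could be mistaken for the lamp: amber (430,264), brown (375,192) and (378,237), purple (435,161), green (480,229). For the module: grey (132,264) and the yellow bin (241,80). I choose (133,217) and (430,217), and check both in one close crop.

Run:
```python
from h import *
a=load('top0')['frame'][:,:,::-1]
def crop(x,y,w,h,s): return cv2.resize(a[y:y+h,x:x+w],None,fx=s,fy=s,interpolation=cv2.INTER_CUBIC)
A=crop(105,190,65,60,5); B=crop(400,192,48,60,5); C=crop(228,180,124,104,4)
top=np.hstack([A,B]); 
W=max(top.shape[1]+0,0)
img=np.zeros((600,800,3),np.uint8)
img[:300,:325]=A; img[300:,:240]=B; C=crop(228,180,118,104,4); img[:416,328:800]=C
cv2.imwrite('pics/crop1.png',img)
d=load('top0');s=load('side0')
hsv=cv2.cvtColor(d['frame'],cv2.COLOR_RGB2HSV)
def cen(m,x,y,w,h):
    k=np.zeros(m.shape,bool);k[y:y+h,x:x+w]=m[y:y+h,x:x+w]; n,l,st,c=cv2.connectedComponentsWithStats(k.astype(np.uint8)); i=1+np.argmax(st[1:,4]); cnt=cv2.findContours((l==i).astype(np.uint8),0,2)[0][0]; return c[i],st[i],cv2.minAreaRect(cnt)
y=(hsv[...,0]>18)&(hsv[...,0]<35)&(hsv[...,1]>150)&(hsv[...,2]>90)
c,st,r=cen(y,110,195,55,55); print('yellow',c,st,r,px2w(d,c,33))
t=(hsv[...,1]<70)&(hsv[...,2]>120)
c,st,r=cen(t,220,170,140,120); print('tester',c,st,r); 
for q in cv2.boxPoints(r): print(q,px2w(d,q,60))
o=(hsv[...,0]<18)&(hsv[...,1]>150)&(hsv[...,2]>120)
c,st,r=cen(o,240,210,50,50); print('ring',c,st,px2w(d,c,83))
w=(hsv[...,1]<60)&(hsv[...,2]>215)
c,st,r=cen(w,410,198,40,40); print('lamp',c,st,px2w(d,c,80))
```

```text
yellow [133.39513678 217.36170213] [126 206  15  24 329] ((133.0, 217.5), (23.0, 14.0), 90.0) [597.67731017 314.49092206  33.        ]
tester [292.35663786 230.82717989] [ 231  181  119  102 7638] ((289.8202819824219, 231.3876190185547), (81.17427062988281, 104.7095718383789), 77.00537872314453)
[229.67984 203.61235] [620.40624501  98.50246978  60.        ]
[331.70792 180.0674 ] [ 665.89119138 -123.10155929   60.        ]
[349.96072 259.1629 ] [ 494.69681666 -156.91446553   60.        ]
[247.93265 282.70782] [449.86825196  62.33626899  60.        ]
ring [264.58510638 237.30212766] [251 223  29  30 470] [545.38473084  23.4508649   83.        ]
lamp [431.46835443 215.16202532] [421 204  22  23 395] [ 583.42490473 -327.97869414   80.        ]
```

View pics/crop1.png

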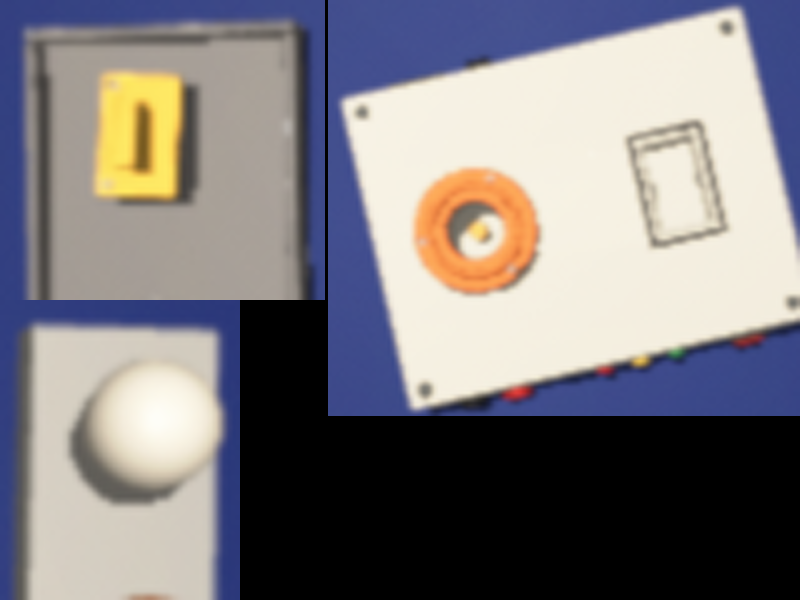

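The crop confirms a yellow flange and rib (module) and a white globe on the rack (lamp). The tester has its ring and slot clearly visible. Next I compute the poses.

Run:
```python
from h import *
d=load('top0'); s=load('side0')
f=lambda x,y:(228+(x-328+.5)/4-.5,180+(y+.5)/4-.5)
g=lambda x,y:(105+(x+.5)/5-.5,190+(y+.5)/5-.5)
l=lambda x,y:(400+(x+.5)/5-.5,192+(y-300+.5)/5-.5)
T=[px2w(d,f(*p),60)[:2] for p in((341,100),(742,7),(411,410))]
print('corners',np.round(T,1), 'y-edge',np.linalg.norm(T[0]-T[1]),'x-edge',np.linalg.norm(T[0]-T[2]))
yv=T[0]-T[1]; yv/=np.linalg.norm(yv); xv=T[0]-T[2]; xv/=np.linalg.norm(xv)
ang=lambda v:np.degrees(np.arctan2(v[1],v[0]))
print('yaw', ang(yv)-90, ang(xv)); C=(T[1]+T[2])/2; 
S=np.mean([px2w(d,f(*p),60)[:2] for p in((628,137),(702,121),(727,229),(653,246))],0)
R=px2w(d,f(477,230),85)[:2]
print('C',C,'slot dir',S,'slot from C',C-55*yv,'ring',R,'from C',C+55*yv,'R-S',R-S,np.linalg.norm(R-S),ang(R-S)-90)
M=[px2w(d,g(*p),27)[:2] for p in((101,71),(182,75),(178,200),(95,195))]
print('mod',np.round(M,1),np.mean(M,0),[round(float(np.linalg.norm(M[i]-M[i-1])),1) for i in range(4)],'yaw',ang(M[0]-M[3]),ang(M[1]-M[2]),ang(M[0]-M[1])-90)
L=px2w(d,l(153,425),76); print('lamp',L)
m=np.mean(M,0)
print('side proj mod', w2px(s,[*m,27]),'lamp',w2px(s,L),'slot',w2px(s,[*S,60]),'ring',w2px(s,[*R,85]))
b=s['frame'][:,:,::-1]
pic=np.zeros((600,800,3),np.uint8)
cr=lambda x,y,w,h,k:cv2.resize(b[y:y+h,x:x+w],None,fx=k,fy=k,interpolation=cv2.INTER_CUBIC)
pic[:200,:250]=cr(210,122,50,40,5); pic[200:450,:250]=cr(300,285,50,50,5); pic[:480,260:800]=cr(205,170,108,96,5)
cv2.imwrite('pics/crop2.png',pic)
```

```text
corners [[ 618.1   96. ]
 [ 663.1 -121.8]
 [ 451.1   61.4]] y-edge 222.31078486095677 x-edge 170.6123270109835
yaw 11.661268389261522 11.698291035012756
C [557.0811033  -30.19602829] slot dir [568.72767602 -84.28609781] slot from C [568.19799482 -84.06081013] ring [545.70071697  22.72490188] from C [545.96421179  23.66875355] R-S [-23.02695905 107.01099968] 109.46047184567115 12.143907344827738
mod [[628.7 335.2]
 [626.1 299.5]
 [570.5 301.6]
 [573.7 338.1]] [599.76420475 318.58883618] [55.1, 35.8, 55.6, 36.6] yaw -2.9746114483146746 -2.1624605394927996 -4.25662777151706
lamp [ 580.68526237 -326.35483597   76.        ]
side proj mod [[231.98288698 140.63267512]] lamp [[324.52355912 306.201728  ]] slot [[274.75023492 231.5551373 ]] ring [[249.9626598  197.95873814]]
```

View pics/crop2.png

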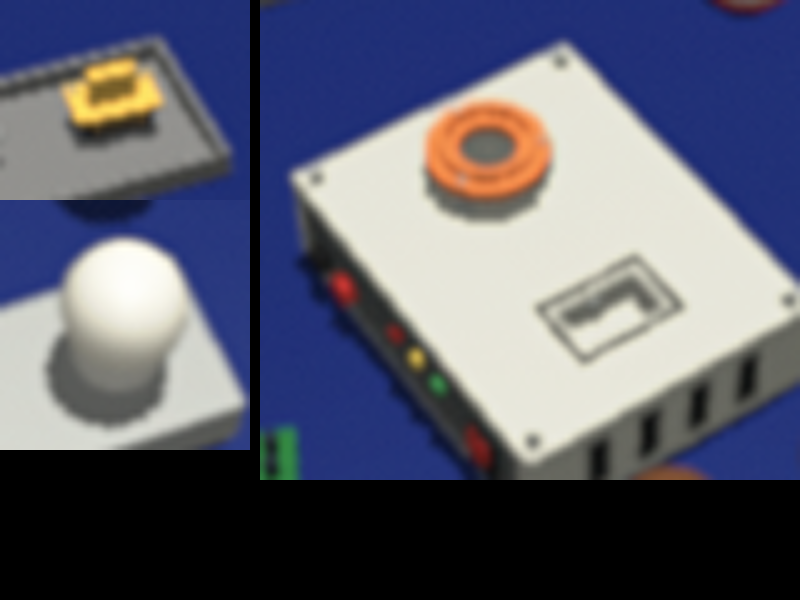

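Side view agrees with the top-view estimates: slot at (275,232), ring at (250.6,199.6), lamp globe at (325,305), module at (232.6,141), all within about 2 px of the projections. Next I go above the module.

```bash
cat >> h.py <<'E'
def go(x,y,z,ang):
    """ang: world angle (deg) of tool y axis; prints yaw first, then tool-frame shift after it"""
    s=bot.read_state(); R=np.array(s['tcp_rot']); p=np.array(s['tool_pos'])
    a=np.degrees(np.arctan2(R[1,1],R[0,1])); t=(ang-a+180)%360-180
    if abs(t)>90: t-=np.sign(t)*180
    yaw=-np.radians(t); c,q=np.cos(yaw),np.sin(yaw)
    R2=R@np.array([[c,-q,0],[q,c,0],[0,0,1]]); 
    dl=R2.T@(np.array([x,y,z])-p)/1000
    print('t',round(s['time'],2),'tcp',np.round(p,1),'yaw ang',round(a,2),'F',np.round(s['wrist_force'],1),'open',round(s['opening'],1),'grip',round(s['grip_force'],1),'| yaw',round(yaw,4),'shift',np.round(dl,4))
E
python3 -c "
from h import *
go(599,317,110,87)"
```

```text
t 0.1 tcp [242.  602.9 230.7] yaw ang 68.12 F [-0.6  0.3  0.4] open 85.1 grip 0.0 | yaw -0.3295 shift [-0.3715 -0.2667  0.1209]
```

Call:
{"method": "play_rows", "body": {
  "deltas": [
    [0,0,0,-0.11,0.5],
    [0,0,0,-0.11,0.5],
    [0,0,0,-0.1095,0.5],
    [-0.0286,-0.0205,0.0093,0,0.5],
    [-0.0286,-0.0205,0.0093,0,0.5],
    [-0.0286,-0.0205,0.0093,0,0.5],
    [-0.0286,-0.0205,0.0093,0,0.5],
    [-0.0286,-0.0205,0.0093,0,0.5],
    [-0.0286,-0.0205,0.0093,0,0.5],
    [-0.0286,-0.0205,0.0093,0,0.5]
  ],
  "force": 40
}}

```text
time: 0.93
tool_pos: [435.6, 448.0, 165.5]
tcp_rot: [[-0.999, 0.052, -0.0], [0.052, 0.999, -0.0], [0.0, -0.0, -1.0]]
wrist_force: [0.5, 0.5, -0.0]
opening: 42.7
grip_force: 0.0
```

Call:
{"method": "play_rows", "body": {
  "deltas": [
    [-0.0286,-0.0205,0.0093,0,0.5],
    [-0.0286,-0.0205,0.0093,0,0.5],
    [-0.0286,-0.0205,0.0093,0,0.5],
    [-0.0286,-0.0205,0.0093,0,0.5],
    [-0.0286,-0.0205,0.0093,0,0.5],
    [-0.0286,-0.0205,0.0093,0,0.5],
    [0,0,0,0,0.5],
    [0,0,0,0,0.5],
    [0,0,0,0,0.5],
    [0,0,0,0,0.5]
  ]
}}

```text
time: 1.77
tool_pos: [598.7, 318.3, 110.5]
tcp_rot: [[-0.999, 0.052, -0.0], [0.052, 0.999, 0.0], [0.0, -0.0, -1.0]]
wrist_force: [-0.4, -0.3, -0.6]
opening: 42.5
grip_force: 0.0
```

```bash
python3 -c "
from h import *
go(599,317,31,87)
d=snap('side','side1');t=snap('top','top1')
a=cv2.resize(d['frame'][95:185,170:290],None,fx=3.33,fy=3.33,interpolation=cv2.INTER_CUBIC)
b=cv2.resize(t['frame'][165:285,80:200],None,fx=3.33,fy=3.33,interpolation=cv2.INTER_CUBIC)
im=np.zeros((400,800,3),np.uint8); im[:a.shape[0],:a.shape[1]]=a; im[:b.shape[0],400:400+b.shape[1]]=b
cv2.imwrite('pics/v1.png',im[:,:,::-1])
"
```

```text
t 1.77 tcp [598.7 318.3 110.5] yaw ang 87.04 F [-0.4 -0.3 -0.6] open 42.5 grip 0.0 | yaw 0.0008 shift [-0.0003 -0.0012  0.0795]
```

View pics/v1.png

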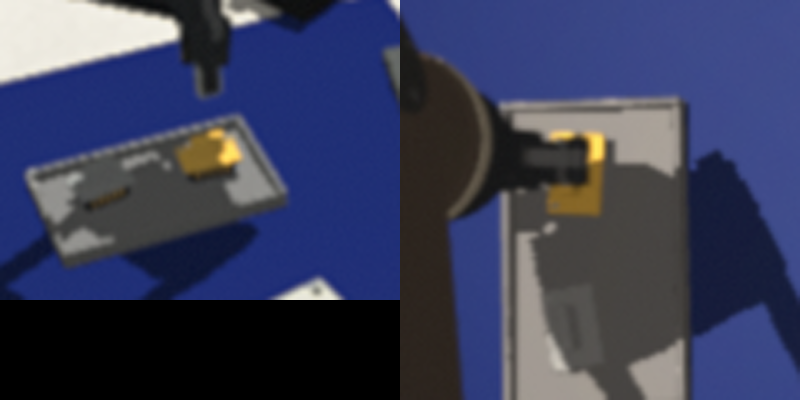

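The gripper hovers over the yellow flange: the flange spans top-view px x 124–141, y 204–230, as measured before. I descend and close.

Call:
{"method": "play_rows", "body": {
  "deltas": [
    [0,-0.001,0.02,0,0.5],
    [0,0,0.02,0,0.5],
    [0,0,0.02,0,0.5],
    [0,0,0.012,0,0.5],
    [0,0,0.0075,0,0.5],
    [0,0,0,0,0.5],
    [0,0,0,0,0],
    [0,0,0,0,0],
    [0,0,0,0,0],
    [0,0,0,0,0]
  ],
  "force": 60
}}

```text
time: 2.7
tool_pos: [600.2, 317.0, 32.1]
tcp_rot: [[-0.999, 0.052, 0.002], [0.052, 0.999, 0.001], [-0.002, 0.001, -1.0]]
wrist_force: [-1.0, -0.1, 5.7]
opening: 8.4
grip_force: 60.6
```

Call:
{"method": "play_rows", "body": {
  "deltas": [
    [0,0,0,0,0],
    [0,0,0,0,0],
    [0,0,0,0,0],
    [0,0,0,0,0],
    [0,0,-0.01,0,0],
    [0,0,-0.02,0,0],
    [0,0,-0.03,0,0],
    [0,0,-0.04,0,0],
    [0,0,-0.02,0,0],
    [0,0,0,0,0]
  ]
}}

```text
time: 3.53
tool_pos: [602.1, 317.8, 157.2]
tcp_rot: [[-0.999, 0.052, 0.007], [0.052, 0.999, 0.003], [-0.007, 0.004, -1.0]]
wrist_force: [1.1, -0.0, -0.1]
opening: 8.4
grip_force: 59.8
```

```bash
python3 -c "
from h import *
go(568.5,-84.2,150,101.8)
"
```

```text
t 3.53 tcp [602.1 317.8 157.2] yaw ang 87.0 F [ 1.1 -0.  -0.1] open 8.4 grip 59.8 | yaw -0.2582 shift [ 0.1151 -0.3867  0.0056]
```

Call:
{"method": "play_rows", "body": {
  "deltas": [
    [0,0,0,-0.086,0],
    [0,0,0,-0.086,0],
    [0,0,0,-0.086,0],
    [0.0105,-0.0352,0,0,0],
    [0.0105,-0.0352,0,0,0],
    [0.0105,-0.0352,0,0,0],
    [0.0105,-0.0352,0,0,0],
    [0.0105,-0.0352,0,0,0],
    [0.0105,-0.0352,0,0,0],
    [0.0105,-0.0352,0,0,0]
  ]
}}

```text
time: 4.37
tool_pos: [577.2, 58.7, 151.1]
tcp_rot: [[-0.979, -0.204, 0.0], [-0.204, 0.979, -0.0], [-0.0, -0.0, -1.0]]
wrist_force: [1.0, -0.4, -0.5]
opening: 8.2
grip_force: 59.7
```

Call:
{"method": "play_rows", "body": {
  "deltas": [
    [0.0105,-0.0352,0,0,0],
    [0.0105,-0.0352,0,0,0],
    [0.0105,-0.0352,0,0,0],
    [0.0,0,0,0,0],
    [0,0,0,0,0],
    [0,0,0,0,0],
    [0,0,0,0,0],
    [0,0,0,0,0],
    [0,0,0,0,0],
    [0,0,0,0,0]
  ]
}}

```text
time: 5.2
tool_pos: [568.6, -48.6, 150.9]
tcp_rot: [[-0.979, -0.206, -0.0], [-0.206, 0.979, 0.0], [0.0, 0.0, -1.0]]
wrist_force: [0.3, 0.1, -0.1]
opening: 8.0
grip_force: 59.8
```

```bash
python3 -c "
from h import *
go(568.5,-84.2,115,101.8)
print(np.round(bot.read_state()['tcp_rot'],4).tolist())
"
```

```text
t 5.2 tcp [568.6 -48.6 150.9] yaw ang 101.86 F [ 0.3  0.1 -0.1] open 8.0 grip 59.8 | yaw 0.001 shift [ 0.0074 -0.0348  0.0359]
[[-0.9787, -0.2055, -0.0001], [-0.2055, 0.9787, 0.0], [0.0001, 0.0, -1.0]]
```

Call:
{"method": "play_rows", "body": {
  "deltas": [
    [0.0037,-0.0174,0.01,0,0],
    [0.0037,-0.0174,0.01,0,0],
    [0,0,0,0,0],
    [0,0,0,0,0],
    [0,0,0,0,0],
    [0,0,0,0,0],
    [0,0,0,0,0],
    [0,0,0,0,0],
    [0,0,0,0,0],
    [0,0,0,0,0]
  ]
}}

```text
time: 6.03
tool_pos: [568.5, -84.8, 131.1]
tcp_rot: [[-0.979, -0.205, 0.0], [-0.205, 0.979, -0.0], [-0.0, -0.0, -1.0]]
wrist_force: [0.4, 1.0, -0.6]
opening: 8.4
grip_force: 59.8
```

```bash
python3 -c "
from h import *
go(568.5,-84.2,131,101.8)
d=snap('side','side2');t=snap('top','top2')
a=cv2.resize(d['frame'][165:265,205:305],None,fx=4,fy=4,interpolation=cv2.INTER_CUBIC)
b=cv2.resize(t['frame'][170:270,260:360],None,fx=4,fy=4,interpolation=cv2.INTER_CUBIC)
cv2.imwrite('pics/v2.png',np.hstack([a,b])[:,:,::-1])
p=np.array(bot.read_state()['tool_pos']); print(w2px(d,p),w2px(t,p))
"
```

```text
t 6.03 tcp [568.5 -84.8 131.1] yaw ang 101.8 F [ 0.4  1.  -0.6] open 8.4 grip 59.8 | yaw 0.0001 shift [-0.0001  0.0006  0.0001]
[[275.0376242  212.73650891]] [[316.97945661 223.99603306]]
```

View pics/v2.png

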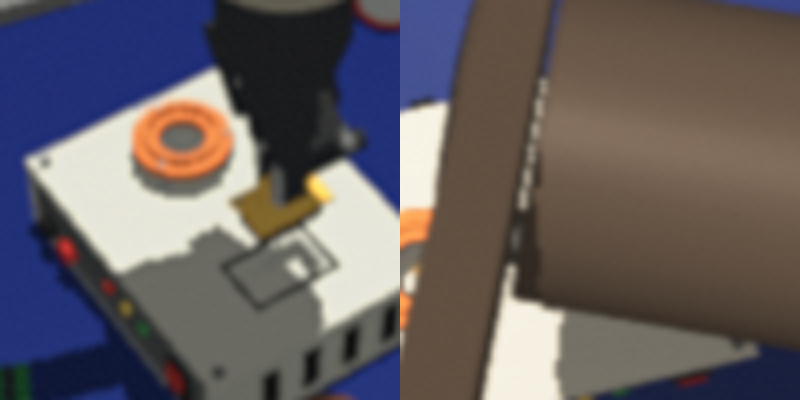

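The module is held over the slot; in the side crop the flange corners are at about (232,201) and (258,238), with the bright right corner near (331,195). I compare these with the prediction for a module centred under the TCP.

```bash
python3 -c "
from h import *
d=load('side2'); f=d['frame']; h=cv2.cvtColor(f,cv2.COLOR_RGB2HSV)
m=((h[...,0]>14)&(h[...,0]<36)&(h[...,1]>110)&(h[...,2]>60)); k=np.zeros_like(m); k[205:232,255:295]=m[205:232,255:295]
for y in range(206,228): 
    xs=np.where(k[y])[0]; print(y, (xs.min(),xs.max(),len(xs)) if len(xs) else '')
p=np.array(bot.read_state()['tool_pos']); a=np.radians(11.8); X=np.array([np.cos(a),np.sin(a),0]);Y=np.array([-np.sin(a),np.cos(a),0])
for zt in(-5,-9):
  for sx,sy in((-1,1),(-1,-1),(1,-1),(1,1)):
    print(zt,sx,sy,w2px(d,p+27*sx*X+17*sy*Y+[0,0,zt])[0].round(1))
print('per mm x,y,z',[(w2px(d,p+10*v)-w2px(d,p)).round(2) for v in(X,Y,np.array([0,0,1]))])
"
```

```text
206 
207 
208 (np.int64(271), np.int64(282), 2)
209 (np.int64(270), np.int64(283), 5)
210 (np.int64(270), np.int64(284), 7)
211 (np.int64(270), np.int64(285), 8)
212 (np.int64(269), np.int64(286), 10)
213 (np.int64(267), np.int64(286), 12)
214 (np.int64(266), np.int64(286), 15)
215 (np.int64(264), np.int64(285), 18)
216 (np.int64(264), np.int64(284), 19)
217 (np.int64(265), np.int64(283), 19)
218 (np.int64(266), np.int64(281), 16)
219 (np.int64(266), np.int64(280), 15)
220 (np.int64(267), np.int64(279), 13)
221 (np.int64(268), np.int64(277), 10)
222 (np.int64(269), np.int64(275), 7)
223 (np.int64(269), np.int64(273), 5)
224 (np.int64(270), np.int64(271), 2)
225 
226 
227 
-5 -1 1 [261.5 214.6]
-5 -1 -1 [269.7 223.7]
-5 1 -1 [288.5 213.7]
-5 1 1 [280.2 204.9]
-9 -1 1 [261.5 215.7]
-9 -1 -1 [269.7 224.8]
-9 1 -1 [288.5 214.8]
-9 1 1 [280.1 206. ]
per mm x,y,z [array([[ 3.48, -1.81]]), array([[-2.43, -2.62]]), array([[ 0.04, -2.83]])]
```

Module is centred under the TCP within about 1 mm, so I descend to the mouth and then enter slowly.

Call:
{"method": "play_rows", "body": {
  "deltas": [
    [0,0.0005,0.013,0,0],
    [0,0,0.013,0,0],
    [0,0,0.013,0,0],
    [0,0,0,0,0],
    [0,0,0,0,0],
    [0,0,0.002,0,0],
    [0,0,0.002,0,0],
    [0,0,0.002,0,0],
    [0,0,0.002,0,0],
    [0,0,0,0,0]
  ]
}}

```text
time: 6.97
tool_pos: [568.3, -84.5, 83.8]
tcp_rot: [[-0.979, -0.204, -0.0], [-0.204, 0.979, -0.0], [0.0, 0.0, -1.0]]
wrist_force: [-0.4, -0.4, -0.9]
opening: 8.4
grip_force: 59.8
```

Call:
{"method": "play_rows", "body": {
  "deltas": [
    [0,0,0.001,0,0],
    [0,0,0.001,0,0],
    [0,0,0.001,0,0],
    [0,0,0.001,0,0],
    [0,0,0.001,0,0],
    [0,0,0.001,0,0],
    [0,0,0,0,0],
    [0,0,0,0,0],
    [0,0,0,0,0],
    [0,0,0,0,0]
  ]
}}

```text
time: 7.8
tool_pos: [568.4, -84.5, 77.9]
tcp_rot: [[-0.979, -0.204, 0.0], [-0.204, 0.979, -0.0], [-0.0, -0.0, -1.0]]
wrist_force: [0.2, -0.5, -0.6]
opening: 8.4
grip_force: 59.8
```

Call:
{"method": "play_rows", "body": {
  "deltas": [
    [0,0,0.001,0,0],
    [0,0,0.001,0,0],
    [0,0,0.001,0,0],
    [0,0,0.001,0,0],
    [0,0,0.001,0,0],
    [0,0,0.001,0,0],
    [0,0,0.001,0,0],
    [0,0,0.001,0,0],
    [0,0,0,0,0],
    [0,0,0,0,0]
  ]
}}

```text
time: 8.63
tool_pos: [568.2, -84.5, 69.7]
tcp_rot: [[-0.979, -0.204, -0.0], [-0.204, 0.979, 0.0], [0.0, 0.0, -1.0]]
wrist_force: [0.1, 0.3, -2.1]
opening: 8.8
grip_force: 59.6
```

Call:
{"method": "play_rows", "body": {
  "deltas": [
    [0,0,0.001,0,0],
    [0,0,0,0,0],
    [0,0,0.001,0,0],
    [0,0,0,0,0],
    [0,0,0.001,0,0],
    [0,0,0,0,0],
    [0,0,0,0,0],
    [0,0,0,0,0],
    [0,0,0,0,0],
    [0,0,0,0,0]
  ]
}}

```text
time: 9.47
tool_pos: [568.4, -84.4, 68.9]
tcp_rot: [[-0.979, -0.204, 0.001], [-0.204, 0.979, -0.0], [-0.001, -0.0, -1.0]]
wrist_force: [-12.3, 2.9, 41.2]
opening: 8.5
grip_force: 65.5
```

```bash
python3 -c "
from h import *
go(568.5,-84.2,66,101.8)
d=snap('side','side3')
cv2.imwrite('pics/v3.png',cv2.resize(d['frame'][185:265,225:325],None,fx=7,fy=7,interpolation=cv2.INTER_CUBIC)[:,:,::-1])
"
```

```text
t 9.47 tcp [568.4 -84.4  68.9] yaw ang 101.79 F [-12.3   2.9  41.2] open 8.5 grip 65.5 | yaw -0.0002 shift [-0.0002  0.0002  0.0029]
```

View pics/v3.png

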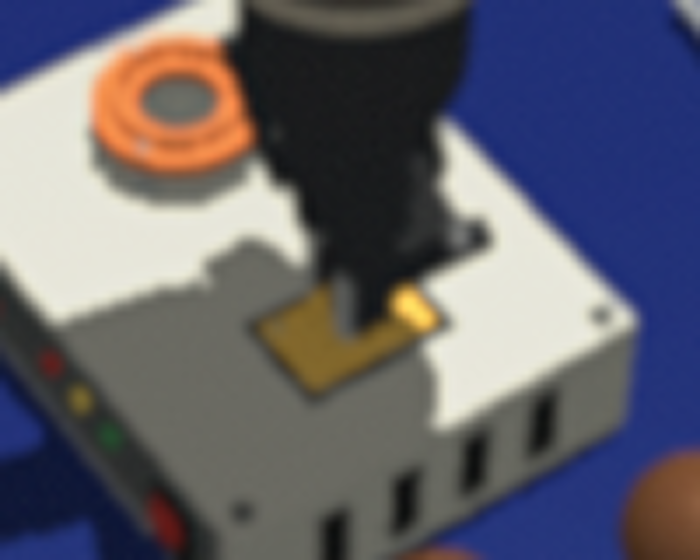

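Flange is flush on the deck, centred in the printed frame; force 41 N and TCP height 68.9 match home (69). I release and rise.

Call:
{"method": "play_rows", "body": {
  "deltas": [
    [0,0,-0.0015,0,0],
    [0,0,0,0,0.4],
    [0,0,0,0,0.4],
    [0,0,0,0,0.4],
    [0,0,0,0,0.4],
    [0,0,0,0,0.4],
    [0,0,0,0,0.4],
    [0,0,-0.01,0,0.4],
    [0,0,-0.03,0,0.4],
    [0,0,-0.03,0,0.4]
  ]
}}

```text
time: 10.35
tool_pos: [567.3, -84.3, 138.8]
tcp_rot: [[-0.979, -0.204, -0.003], [-0.204, 0.979, 0.001], [0.003, 0.001, -1.0]]
wrist_force: [1.1, -0.3, 0.8]
opening: 33.8
grip_force: 0.0
```

Call:
{"method": "play_rows", "body": {
  "deltas": [
    [0,0,-0.02,0,0.8],
    [0,0,-0.02,0,0.8],
    [0.004,-0.03,0,0,0.8],
    [0.004,-0.03,0,0,0.8],
    [0.004,-0.03,0,0,0.8],
    [0.004,-0.03,0,0,0.8],
    [0,0,0,0,0.8],
    [0,0,0,0,0.8],
    [0,0,0,0,0.8],
    [0,0,0,0,0.8]
  ]
}}

```text
time: 11.18
tool_pos: [577.0, -204.3, 178.6]
tcp_rot: [[-0.979, -0.205, -0.0], [-0.205, 0.979, 0.0], [0.0, 0.0, -1.0]]
wrist_force: [0.2, -0.9, -0.4]
opening: 68.2
grip_force: 0.0
```

```bash
python3 -c "
from h import *
go(581,-326,150,90)
d=snap('side','side4');f=d['frame'];t=snap('top','top4')
h=cv2.cvtColor(f,cv2.COLOR_RGB2HSV); m=((h[...,0]>14)&(h[...,0]<36)&(h[...,1]>110)&(h[...,2]>60)).astype(np.uint8)
m[:210]=0;m[250:]=0;m[:,:250]=0;m[:,300:]=0; ys,xs=np.where(m); print(len(xs),xs.min(),xs.max(),ys.min(),ys.max())
a=np.radians(11.8);X=np.array([np.cos(a),np.sin(a),0]);Y=np.array([-np.sin(a),np.cos(a),0])
for sx,sy in((-1,1),(-1,-1),(1,-1),(1,1)): print(w2px(d,np.array([568.5,-84.4,64])+27*sx*X+17*sy*Y).round(1),w2px(d,np.array([568.5,-84.4,84])+15*sx*X+5*sy*Y).round(1))
A=cv2.resize(f[200:260,240:310],None,fx=5.5,fy=5.5,interpolation=cv2.INTER_CUBIC); B=cv2.resize(f[270:370,250:400],None,fx=2.7,fy=2.7,interpolation=cv2.INTER_CUBIC)
im=np.zeros((340,800,3),np.uint8); im[:A.shape[0],:A.shape[1]]=A; im[:B.shape[0],390:390+B.shape[1]]=B
cv2.imwrite('pics/v4.png',im[:,:,::-1])
"
```

```text
t 11.18 tcp [ 577.  -204.3  178.6] yaw ang 101.82 F [ 0.2 -0.9 -0.4] open 68.2 grip 0.0 | yaw 0.2062 shift [-0.004  -0.1217  0.0286]
264 262 287 222 240
[[261.7 231. ]] [[268.5 226.8]]
[[269.6 240. ]] [[270.9 229.4]]
[[287.7 230.2]] [[281. 224.]]
[[279.6 221.5]] [[278.6 221.4]]
```

View pics/v4.png

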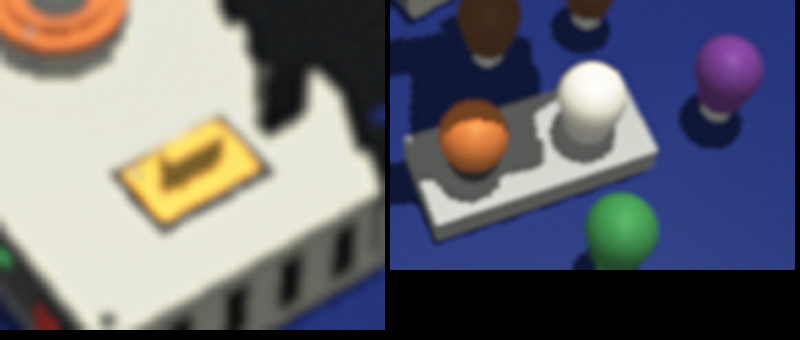

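The module sits flush: its mask box x 262–287, y 222–240 matches the prediction. The white globe is at about side px (324.8,305), roughly (582,−325). I'll centre the lamp on both axes by a light squeeze first in the turned direction, then grip in the final one.

```bash
python3 -c "
from h import *
print(np.round(bot.read_state()['qpos'],1))
go(582,-325,150,11.9); go(582,-325,150,101.8)
"
```

```text
[ -22.3   27.7   99.6    0.    52.7 -124.2]
t 11.28 tcp [ 577.2 -204.2  178.6] yaw ang 101.85 F [-0.1 -0.2 -0. ] open 68.3 grip 0.0 | yaw 1.5699 shift [-0.1192 -0.0202  0.0286]
t 11.28 tcp [ 577.2 -204.2  178.6] yaw ang 101.85 F [-0.1 -0.2 -0. ] open 68.3 grip 0.0 | yaw 0.0009 shift [ 0.02   -0.1192  0.0286]
```

Call:
{"method": "play_rows", "body": {
  "deltas": [
    [0.005,-0.0298,0.007,0,0.85],
    [0.005,-0.0298,0.007,0,0.85],
    [0.005,-0.0298,0.007,0,0.85],
    [0.005,-0.0298,0.007,0,0.85],
    [0,0,0,0.12,0.85],
    [0,0,0,0.12,0.85],
    [0,0,0,0.12,0.85],
    [0,0,0,0.12,0.85],
    [0,0,0,0.12,0.85],
    [0,0,0,0.12,0.85]
  ],
  "force": 20
}}

```text
time: 12.12
tool_pos: [582.1, -325.1, 150.4]
tcp_rot: [[-0.868, 0.496, -0.0], [0.496, 0.868, 0.0], [0.0, 0.0, -1.0]]
wrist_force: [0.1, -1.0, -0.7]
opening: 72.5
grip_force: 0.0
```

Call:
{"method": "play_rows", "body": {
  "deltas": [
    [0,0,0,0.12,0.85],
    [0,0,0,0.12,0.85],
    [0,0,0,0.12,0.85],
    [0,0,0,0.12,0.85],
    [0,0,0,0.12,0.85],
    [0,0,0,0.12,0.85],
    [0,0,0,0.12,0.85],
    [0,0,0,0.01,0.85],
    [0,0,0,0,0.85],
    [0,0,0,0,0.85]
  ]
}}

```text
time: 12.95
tool_pos: [582.1, -325.6, 150.5]
tcp_rot: [[-0.21, 0.978, 0.0], [0.978, 0.21, -0.0], [-0.0, 0.0, -1.0]]
wrist_force: [0.3, -1.1, -0.5]
opening: 72.6
grip_force: 0.0
```

```bash
python3 -c "
from h import *
go(582,-325,55,11.9)
d=snap('side','side5')
cv2.imwrite('pics/v5.png',cv2.resize(d['frame'][210:370,250:410],None,fx=3.7,fy=3.7,interpolation=cv2.INTER_CUBIC)[:,:,::-1])
"
```

```text
t 12.95 tcp [ 582.1 -325.6  150.5] yaw ang 12.1 F [ 0.3 -1.1 -0.5] open 72.6 grip 0.0 | yaw 0.0035 shift [0.0006 0.     0.0955]
```

View pics/v5.png

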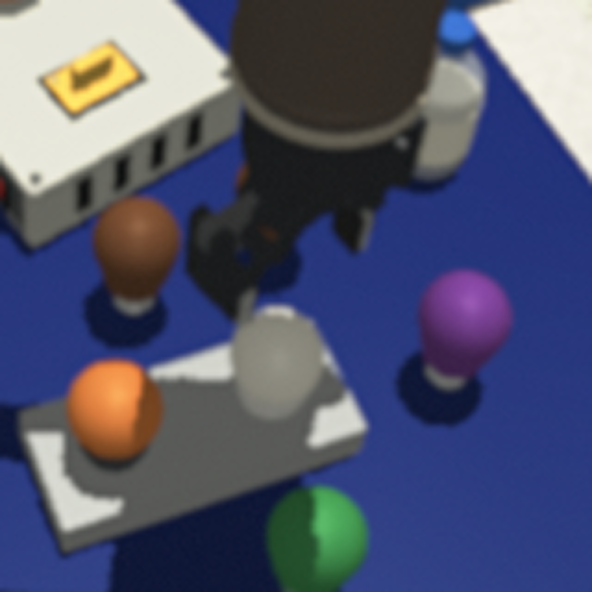

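```bash
python3 -c "
from h import *
d=load('side5')
s=bot.read_state();p=np.array(s['tool_pos']);R=np.array(s['tcp_rot'])
for k in(-36,0,36):
  for zb in (0,8): print(k,zb,((w2px(d,p+R[:,1]*k-R[:,2]*zb)-[250,210])*3.7).round(0))
for q in((582,-325.6,76),(583.4,-323.7,76),(580.7,-326.4,76)): print((w2px(d,q)-[250,210])*3.7)
f=load('side0')['frame'].astype(int); 
# globe outline in side0: bright, low saturation vs blue/grey
m=(f.min(2)>205).astype(np.uint8); m[:285]=0;m[335:]=0;m[:,:300]=0;m[:,350:]=0
c=max(cv2.findContours(m,0,2)[0],key=cv2.contourArea); print(cv2.minEnclosingCircle(c),cv2.boundingRect(c))
"
```

```text
-36 0 [[238. 318.]]
-36 8 [[239. 310.]]
0 0 [[290. 285.]]
0 8 [[291. 277.]]
36 0 [[340. 253.]]
36 8 [[342. 245.]]
[[277.16342022 354.10908378]]
[[277.8169006  350.63070787]]
[[275.79537852 356.00066957]]
((325.5, 302.0), 10.30786418914795) (316, 294, 20, 17)
```

The fingers straddle the white globe (crop centre about (277,352)) and the projection agrees with that. I descend and squeeze lightly.

Call:
{"method": "play_rows", "body": {
  "deltas": [
    [0,0,0.025,0,0.85],
    [0,0,0.025,0,0.85],
    [0,0,0.02,0,0.85],
    [0,0,0.015,0,0.85],
    [0,0,0.01,0,0.85],
    [0,0,0,0,0.85],
    [0,0,0,0,0.5],
    [0,0,0,0,0.5],
    [0,0,0,0,0.5],
    [0,0,0,0,0.5]
  ],
  "force": 20
}}

```text
time: 13.83
tool_pos: [582.5, -326.3, 56.5]
tcp_rot: [[-0.205, 0.979, 0.001], [0.979, 0.205, -0.001], [-0.001, 0.001, -1.0]]
wrist_force: [-0.1, 0.3, -0.8]
opening: 53.9
grip_force: 21.2
```

Call:
{"method": "play_rows", "body": {
  "deltas": [
    [0,0,0,0,0.85],
    [0,0,0,0,0.85],
    [0,0,0,0,0.85],
    [0,0,0,-0.12,0.85],
    [0,0,0,-0.12,0.85],
    [0,0,0,-0.12,0.85],
    [0,0,0,-0.12,0.85],
    [0,0,0,-0.12,0.85],
    [0,0,0,-0.12,0.85],
    [0,0,0,-0.12,0.85]
  ]
}}

```text
time: 14.67
tool_pos: [582.0, -326.0, 55.5]
tcp_rot: [[-0.869, 0.495, 0.0], [0.495, 0.869, -0.0], [-0.0, 0.0, -1.0]]
wrist_force: [0.5, 0.0, 0.2]
opening: 72.7
grip_force: 0.0
```

Call:
{"method": "play_rows", "body": {
  "deltas": [
    [0,0,0,-0.12,0.85],
    [0,0,0,-0.12,0.85],
    [0,0,0,-0.12,0.85],
    [0,0,0,-0.12,0.85],
    [0,0,0,-0.12,0.85],
    [0,0,0,-0.12,0.85],
    [0,0,0,-0.01,0.85],
    [0,0,0,0,0.85],
    [0,0,0,0,0.4],
    [0,0,0,0,0.4]
  ]
}}

```text
time: 15.5
tool_pos: [582.1, -326.0, 55.6]
tcp_rot: [[-0.98, -0.201, 0.0], [-0.201, 0.98, -0.0], [-0.0, -0.0, -1.0]]
wrist_force: [-0.6, 1.1, 5.3]
opening: 53.8
grip_force: 20.0
```

Call:
{"method": "play_rows", "body": {
  "deltas": [
    [0,0,0,0,0.3],
    [0,0,0,0,0.3],
    [0,0,0,0,0.3],
    [0,0,0,0,0.3],
    [0,0,0,0,0.3],
    [0,0,0,0,0.3],
    [0,0,0,0,0.3],
    [0,0,0,0,0.3],
    [0,0,0,0,0.3],
    [0,0,0,0,0.3]
  ],
  "force": 50
}}

```text
time: 16.33
tool_pos: [582.2, -326.0, 55.8]
tcp_rot: [[-0.979, -0.202, 0.0], [-0.202, 0.979, -0.0], [-0.0, -0.0, -1.0]]
wrist_force: [-0.2, 1.6, 4.8]
opening: 53.0
grip_force: 51.3
```

Gripped. I lift and carry it to above the ring at (546,23).

Call:
{"method": "play_rows", "body": {
  "deltas": [
    [0,0,-0.01,0,0.3],
    [0,0,-0.02,0,0.3],
    [0,0,-0.03,0,0.3],
    [0,0,-0.03,0,0.3],
    [0,0,-0.03,0,0.3],
    [0,0,-0.02,0,0.3],
    [0,0,-0.01,0,0.3],
    [0,0,0,0,0.3],
    [0,0,0,0,0.3],
    [0,0,0,0,0.3]
  ]
}}

```text
time: 17.17
tool_pos: [581.2, -325.5, 203.8]
tcp_rot: [[-0.979, -0.204, -0.002], [-0.204, 0.979, 0.001], [0.002, 0.002, -1.0]]
wrist_force: [0.2, -0.5, -1.4]
opening: 53.0
grip_force: 52.5
```

```bash
python3 -c "
from h import *
go(545.9,23.2,180,101.8)
"
```

```text
t 17.17 tcp [ 581.2 -325.5  203.8] yaw ang 101.76 F [ 0.2 -0.5 -1.4] open 53.0 grip 52.5 | yaw -0.0006 shift [-0.0368  0.3486  0.0243]
```

Call:
{"method": "play_rows", "body": {
  "deltas": [
    [-0.0013,0.012,0,0,0.3],
    [-0.0025,0.024,0,0,0.3],
    [-0.0036,0.034,0,0,0.3],
    [-0.0036,0.034,0,0,0.3],
    [-0.0036,0.034,0,0,0.3],
    [-0.0036,0.034,0,0,0.3],
    [-0.0036,0.034,0,0,0.3],
    [-0.0036,0.034,0,0,0.3],
    [-0.0036,0.034,0,0,0.3],
    [-0.0036,0.034,0,0,0.3]
  ]
}}

```text
time: 18.0
tool_pos: [549.4, -15.7, 204.2]
tcp_rot: [[-0.979, -0.204, -0.002], [-0.204, 0.979, 0.0], [0.002, 0.001, -1.0]]
wrist_force: [1.2, -0.2, 0.4]
opening: 52.6
grip_force: 52.5
```

Call:
{"method": "play_rows", "body": {
  "deltas": [
    [-0.0028,0.026,0,0,0.3],
    [-0.0014,0.0146,0,0,0.3],
    [0,0,0.012,0,0.3],
    [0,0,0.012,0,0.3],
    [0,0,0,0,0.3],
    [0,0,0,0,0.3],
    [0,0,0,0,0.3],
    [0,0,0,0,0.3],
    [0,0,0,0,0.3],
    [0,0,0,0,0.3]
  ]
}}

```text
time: 18.83
tool_pos: [547.0, 22.6, 181.8]
tcp_rot: [[-0.979, -0.204, 0.001], [-0.204, 0.979, -0.0], [-0.001, -0.0, -1.0]]
wrist_force: [0.1, 0.4, 0.1]
opening: 53.2
grip_force: 52.5
```

```bash
python3 -c "
from h import *
go(545.9,23.2,140,101.8)
d=snap('side','side6')
cv2.imwrite('pics/v6.png',cv2.resize(d['frame'][120:240,190:320],None,fx=5,fy=5,interpolation=cv2.INTER_CUBIC)[:,:,::-1])
s=bot.read_state();p=np.array(s['tool_pos'])
P=lambda q:((w2px(d,q)-[190,120])*5).round(0)
for dz in(-48,-21,6,20): print(dz,P(p+[0,0,dz]))
print('ring',P([545.9,23.2,86]),'per 10mm X,Y', P(p+[10,0,-48])-P(p-[0,0,48]),P(p+[0,10,-48])-P(p-[0,0,48]))
"
```

```text
t 18.83 tcp [547.   22.6 181.8] yaw ang 101.76 F [0.1 0.4 0.1] open 53.2 grip 52.5 | yaw -0.0007 shift [0.001  0.0008 0.0418]
-48 [[299. 322.]]
-21 [[297. 282.]]
6 [[296. 242.]]
20 [[295. 220.]]
ring [[300. 388.]] per 10mm X,Y [[19. -6.]] [[ -7. -13.]]
```

View pics/v6.png

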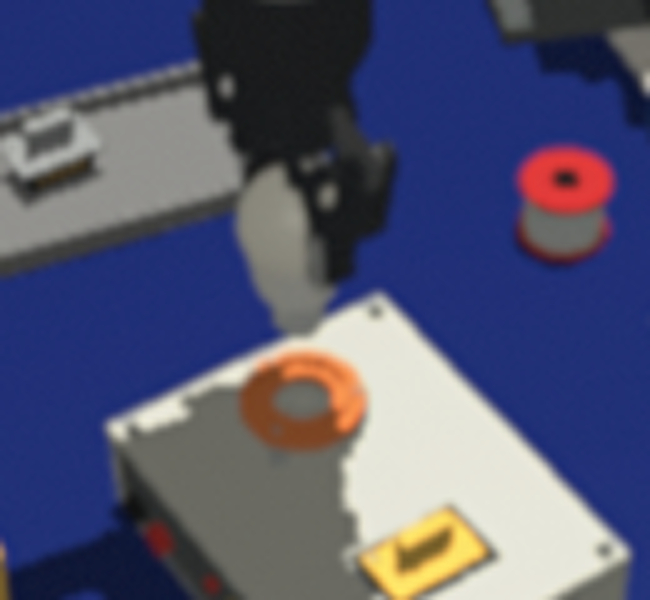

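The lamp is held upright; the foot (about (300,333)), the globe and the ring all agree with the projections to about 2 mm. I lower it to just above the ring.

Call:
{"method": "play_rows", "body": {
  "deltas": [
    [0.0003,0.0003,0.01,0,0.3],
    [0,0,0.015,0,0.3],
    [0,0,0.012,0,0.3],
    [0,0,0.007,0,0.3],
    [0,0,0,0,0.3],
    [0,0,0,0,0.3],
    [0,0,0,0,0.3],
    [0,0,0,0,0.3],
    [0,0,0,0,0.3],
    [0,0,0,0,0.3]
  ]
}}

```text
time: 19.72
tool_pos: [546.7, 23.0, 137.9]
tcp_rot: [[-0.979, -0.204, 0.001], [-0.204, 0.979, -0.0], [-0.001, -0.0, -1.0]]
wrist_force: [0.6, 0.7, -0.2]
opening: 53.2
grip_force: 52.5
```

```bash
python3 -c "
from h import *
go(546.2,23.0,125,101.8)
"
```

```text
t 19.72 tcp [546.7  23.  137.9] yaw ang 101.79 F [ 0.6  0.7 -0.2] open 53.2 grip 52.5 | yaw -0.0002 shift [0.0005 0.0001 0.0129]
```

Call:
{"method": "play_rows", "body": {
  "deltas": [
    [0.0005,0,0.003,0,0.3],
    [0,0,0.002,0,0.3],
    [0,0,0.002,0,0.3],
    [0,0,0.002,0,0.3],
    [0,0,0.002,0,0.3],
    [0,0,0.002,0,0.3],
    [0,0,0.002,0,0.3],
    [0,0,0,0,0.3],
    [0,0,0,0,0.3],
    [0,0,0,0,0.3]
  ]
}}

```text
time: 20.55
tool_pos: [546.0, 22.9, 122.4]
tcp_rot: [[-0.979, -0.204, 0.0], [-0.204, 0.979, -0.0], [-0.0, -0.0, -1.0]]
wrist_force: [0.7, 0.3, 0.4]
opening: 52.7
grip_force: 52.5
```

The cap is inside the bore with no side force, so I continue.

Call:
{"method": "play_rows", "body": {
  "deltas": [
    [0,0,0.002,0,0.3],
    [0,0,0.002,0,0.3],
    [0,0,0.002,0,0.3],
    [0,0,0.002,0,0.3],
    [0,0,0.002,0,0.3],
    [0,0,0.002,0,0.3],
    [0,0,0.002,0,0.3],
    [0,0,0.002,0,0.3],
    [0,0,0,0,0.3],
    [0,0,0,0,0.3]
  ]
}}

```text
time: 21.38
tool_pos: [545.9, 22.9, 106.3]
tcp_rot: [[-0.979, -0.204, -0.0], [-0.204, 0.979, 0.0], [0.0, 0.0, -1.0]]
wrist_force: [0.7, 0.1, -0.8]
opening: 52.7
grip_force: 52.5
```

Call:
{"method": "play_rows", "body": {
  "deltas": [
    [0,0,0.002,0,0.3],
    [0,0,0.002,0,0.3],
    [0,0,0.002,0,0.3],
    [0,0,0.002,0,0.3],
    [0,0,0.001,0,0.3],
    [0,0,0,0,0.3],
    [0,0,0,0,0.3],
    [0,0,0,0,0.3],
    [0,0,0,0,0.3],
    [0,0,0,0,0.3]
  ]
}}

```text
time: 22.22
tool_pos: [546.0, 22.9, 97.5]
tcp_rot: [[-0.979, -0.204, 0.0], [-0.204, 0.979, -0.0], [-0.0, -0.0, -1.0]]
wrist_force: [-0.7, -0.1, 3.4]
opening: 52.4
grip_force: 52.7
```

The spring force has started as expected. I press on to the stop.

Call:
{"method": "play_rows", "body": {
  "deltas": [
    [0,0,0.002,0,0.3],
    [0,0,0.002,0,0.3],
    [0,0,0.002,0,0.3],
    [0,0,0.001,0,0.3],
    [0,0,0.001,0,0.3],
    [0,0,0,0,0.3],
    [0,0,0,0,0.3],
    [0,0,0,0,0.3],
    [0,0,0,0,0.3],
    [0,0,0,0,0.3]
  ]
}}

```text
time: 23.05
tool_pos: [546.2, 22.9, 89.7]
tcp_rot: [[-0.979, -0.204, 0.001], [-0.204, 0.979, -0.0], [-0.001, -0.0, -1.0]]
wrist_force: [-0.9, -0.5, 13.9]
opening: 52.9
grip_force: 53.9
```

Call:
{"method": "play_rows", "body": {
  "deltas": [
    [0,0,0.0005,0,0.3],
    [0,0,0.0005,0,0.3],
    [0,0,0,0,0.3],
    [0,0,0,0,0.3],
    [0,0,0,0,0.3],
    [0,0,0,0,0.3],
    [0,0,0,0,0.3],
    [0,0,0,0,0.3],
    [0,0,0,0,0.3],
    [0,0,0,0,0.3]
  ]
}}

```text
time: 23.88
tool_pos: [546.5, 22.9, 89.5]
tcp_rot: [[-0.979, -0.204, 0.001], [-0.204, 0.979, 0.0], [-0.001, -0.0, -1.0]]
wrist_force: [-4.6, -0.5, 28.0]
opening: 52.9
grip_force: 55.1
```

```bash
python3 -c "
from h import *
go(546.2,22.9,89,101.8)
d=snap('side','side7')
cv2.imwrite('pics/v7.png',cv2.resize(d['frame'][140:250,195:315],None,fx=5,fy=5,interpolation=cv2.INTER_CUBIC)[:,:,::-1])
"
```

```text
t 23.88 tcp [546.5  22.9  89.5] yaw ang 101.79 F [-4.6 -0.5 28. ] open 52.9 grip 55.1 | yaw -0.0002 shift [0.0003 0.     0.0005]
```

View pics/v7.png

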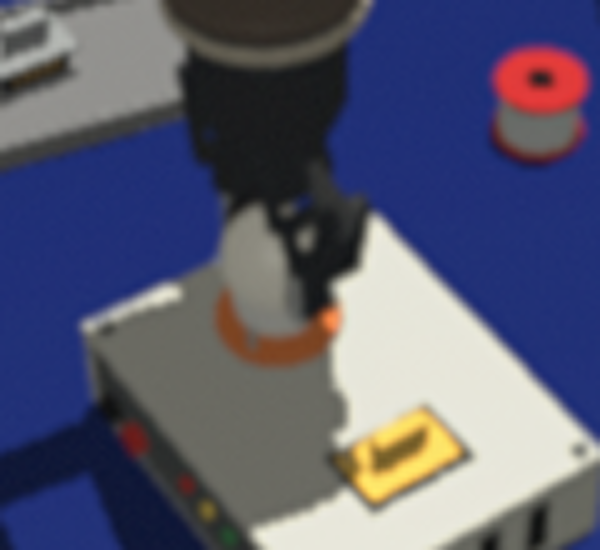

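The lamp is upright in the ring, and the ring is down near the deck at crop (278,340). Force jumped from 14 to 28 N over 0.2 mm, so it is on the stop, and the module is still flush at (400,455). I hand in.

```bash
python3 -c "
from cell import bot
print(bot.hand_in())"
```

```text
the job is handed in; nothing more can be done
None
```

The job is handed in at about 24 s: the yellow module is pressed flush in the slot and released, and the white lamp is held pressed in the ring on its stop at 28 N; the hand-in returned no verdict, so pass or fail is unknown.

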